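# Stack a unit in a sprung press fixture and hold it compressed

## Task

Assemble the round unit in the sprung cradle of the press fixture, one part at a time: stand the housing boss-up in the cradle's pocket, then slip the large spacer ring over its boss, then set the knobbed top disc on the ring, each flat and square on the one below. Then push down on the top disc until the cradle is all the way down against its stop, and finish while still holding it down there, touching nothing but the top disc. Leave the other things on the bench where they are.

Things in the scene. Friction and masses are not known exactly. Their poses are not given: they have to be found in the camera images.
- cradle_seat (a point): Centre of the pocket floor of the sprung cradle, z axis up; 32 mm above the bench when the cradle is up. The cradle is a dark steel square plate (118 x 118 mm, top 1 mm below this point) carrying a round cup, open at the top: inner diameter 56 mm, outer 72 mm, 10 mm deep (rim 10 mm above this point). It rides on four corner posts (their tops 34 mm above the bench) over a fixed grey base plate 136 x 136 x 12 mm; base position and yaw vary.
- cradle (a joint): How far the cradle is pressed straight down (m): 0 is up, 0.015 is down against its stop. Spring force about 11 N at 0 (so it does not sink under the unit's weight, about 5 N) and 20 N at 0.015; with the unit in it, about 15 N more from above brings it fully down. It springs back up when let go.
- housing_mid (a point): Middle (half-way up) of the housing, z axis up along its axis: a plain aluminium round body, 62 mm tall in all, standing on the bench boss-up. Diameter 52 mm from 9 mm to 46 mm above its underside, the foot tapered to 36 mm diameter; on its flat shoulder (46 mm up) stands a central boss of 24 mm diameter and 16 mm height with a tapered tip. In the pocket its underside rests on the pocket floor and its lowest 10 mm are inside the cup, so grip it above that. About 0.24 kg.
- spacer_mid (a point): Middle of the large spacer ring lying flat: steel, outer diameter 52 mm, bore 28 mm, 10 mm thick, z axis up. It goes over the boss and rests on the housing's shoulder, where its middle is 51 mm above the pocket floor; the boss then stands 6 mm above it. About 0.08 kg.
- disc_mid (a point): Middle (half-way up) of the top disc, z axis up: aluminium, a disc of 52 mm diameter and 12 mm thick with a central knob of 22 mm diameter and 28 mm height on top (40 mm tall in all), lying knob-up. Its underside has a round recess of 28 mm diameter, 9 mm deep, that fits over the boss's tip; seated on the ring its underside is 56 mm and its middle 76 mm above the pocket floor. About 0.14 kg.
- washer: Small steel ring, 30 mm outer diameter, 8 mm thick, not part of the unit: leave it. Origin at the centre of its underside.
- slug: Plain aluminium slug without a bore, 38 mm diameter, 14 mm high: leave it. Origin at the centre of its underside.
- bottle: White bottle, 44 mm diameter, 110 mm tall: leave it. Origin at the centre of its underside.
- driver: Screwdriver with a black handle lying on the bench, 170 mm long: leave it. Origin on its axis, on the bench.
- jar: Amber jar, 56 mm diameter, 60 mm tall: leave it. Origin at the centre of its underside.
Things that resemble listed ones, but are neither listed nor needed, are in the scene too. Of the things that look like the part that bears cradle_seat, take the one that is farthest from the robot's base at the start. What is shaped like the part that bears housing_mid but blue is not meant.

How it is judged (in metres and radians):
On the way, in this order (a step that is already met when the one before it is completed fails the run):
1. the housing stands upright on the pocket floor of the cradle (horizontal distance between housing_mid and cradle_seat below 0.0035 m and z of housing_mid in the frame of cradle_seat between 0.028 and 0.034 m and angle between housing_mid's own z axis and vertical below 0.08 rad), for 0.2 s.
2. the spacer ring lies flat on the housing's shoulder (all of step 1 and horizontal distance between spacer_mid and cradle_seat below 0.006 m and z of spacer_mid in the frame of cradle_seat between 0.048 and 0.054 m and angle between spacer_mid's own z axis and vertical below 0.08 rad), for 0.2 s.
3. the top disc lies flat on the spacer ring (all of step 2 and horizontal distance between disc_mid and cradle_seat below 0.007 m and z of disc_mid in the frame of cradle_seat between 0.073 and 0.079 m and angle between disc_mid's own z axis and vertical below 0.08 rad), for 0.2 s.
At the end, for the whole second after the job is handed in: Housing, ring and disc stacked in the pocket (within 3 mm in height; 3.5, 6, 7 mm off axis; tilt under 0.08 rad), cradle pressed at least 12 of 15 mm and still, fingers pressing the disc (over 4 N), load passing through ring and housing (over 5 N), robot touching no other part of these (all of step 3 and value of joint cradle above 0.012 m and velocity of joint cradle below 0.01 m/s and contact force between the fingers and disc above 4 N and contact force between disc and spacer above 5 N and contact force between spacer and housing above 5 N and contact force between each of the arm, the fingers and nest below 0.5 N and contact force between each of the fingers, the arm and housing below 0.5 N and contact force between each of the fingers, the arm and spacer below 0.5 N); the arm keeps its last pose, push and grip.
It fails at once if a bystander (small ring, slug, bottle, screwdriver or jar) is moved more than 30 mm (distance of any of washer, slug, bottle, driver, jar from where it was at the start of the episode above 0.03 m).
It also fails if it takes over 72 s, if anything falls off the work surface, if the arm or the gripper's body presses on something with over 40 N, if the wrist force passes 120 N, or if a joint passes its speed limit or range.

## Robot

A 6-joint arm with a two-finger parallel gripper is mounted at the origin on the work surface. World frame = base frame: x ahead of the robot, y to its left, z up, the work surface at z = 0. Lengths are in mm, angles in degrees, forces in N, time in s.
With the tool pointing down it reaches from about 350 to 850 mm from the base axis. Payload 8.1 kg.
Tool frame: the origin (TCP) lies midway between the tips of the shut fingers; the grasp point (between the pads) lies 19 mm behind it (hold_point_z is the distance from the TCP to the grasp point, in mm); z points along the fingers, y is the direction in which the jaws open and shut (so a half turn about z gives the same grasp; the last joint's range is limited). The gripper opens to 85 mm and grips with 20 to 120 N. Pads are 22 mm wide; open, the fingers measure 114 mm over their backs; the gripper's body (76 mm by 85 mm) begins 54 mm behind the grasp point. The pads swing forward as they close: fully open they stand 13 mm farther back than shut.
Start: joints at [-81.669, 7.471, 85.268, -0, 87.261, -4.893], TCP at [137.274, -584.09, 231.292] pointing down, gripper open.
Joint ranges: [-169.43, 169.43], [-51.17, 129.36], [1.28, 143.12], [-76.62, 256.62], [0, 156.53], [-152.29, 152.29]. Speed limits (degrees/s): [136.94, 136.94, 159.86, 180, 180, 180].

## Interface

Orientations are given as [roll, pitch, yaw] about the fixed x, y, z axes, in that order (R = Rz(yaw) Ry(pitch) Rx(roll)).
In Python, from bench import sense, snapshot, camera_params, hand_in, hold_point_z gives the robot as it stands.
- The arm moves only by the tool servo_tool, never from a script. Its argument "motion" is a list of rows, each a list of 7 numbers: the finger opening in mm, from 0 to 85.4, then the shift along the tool's x, y, z in mm, then the turn, a rotation vector about the tool's x, y, z in rad. A call has 1 to 10 rows; each row shifts and turns the pose as measured when the row begins, along the tool's axes as they then stand; what a row does not reach is not made up. A row lasts 1/10 s, in which the tool goes at most 50 mm and 8.59 degrees, less where a joint would pass 70% of its speed; a pose out of reach is approached as far as the arm can. A call with a gripper value outside its range is refused whole. The fingers move at their own pace and stop on an object; "force" is the grip in N (left out, the last holds). Time passes only in rows, so rows that do not move let the fingers close. It gives the time, the measured TCP pose, the force and the opening at its end, in the units of the state.
- sense(): the state, without advancing time (a new reading comes with each control period).
- snapshot(name): name is "scene" or "top" or "wrist"; returns the picture (420x560x3 uint8, blue, green, red); there is no depth.
- camera_params(name): a dict with "fx", "fy", "cx", "cy" (pixels), "R" (3x3) and "t" (3): a world point X has camera coordinates R X + t; the wrist camera has in their place "tool_from_camera" (4x4, takes a point from camera to tool coordinates, whose origin is the TCP and whose axes are the flange's). Camera axes: x right, y down, z forward; pixel columns grow to the right and rows downward; lengths in mm; the calibration is good to about 2 mm. A picture is of the moment at which its call begins: read the wrist's pose just before it. camera_params takes no time and is no camera call.
- hand_in(): hands the job in, once; it reports no verdict.
The state is a dict: "time": time; "joint_pos": joint angles; "qd": joint speeds; "joint_efforts": joint torques, N m; "tool_pos": TCP position; "tcp_rot": TCP orientation; "ft_force": force on the tool from outside, world axes, zero at the start; "wrist_torque": the same for the moment, N m; "finger_gap": finger opening in mm.
Only numpy, scipy, OpenCV 4.12 (cv2) and the standard library are available. Lean on these libraries where they do the work, as an engineer would, in place of code of your own. Each camera call takes 0.05 s, during which the arm holds its last target. There are 200 camera calls.

## Working session

There is one attempt and no reset: what is moved stays moved. The work goes in short steps, Python scripts to look and compute and a tool call to move; the robot and the scene stay as the last step left them, time stands still between calls to the robot, and variables do not carry over. Pictures are saved under pics/ and viewed, about 8 in all and at most 12, crops included, and the job is handed in when it is done.

Besides the shell and the picture viewer there is one more tool, called after "Request:" in YAML: its name, and indented under it one key for each argument. servo_tool: Moves the arm, as the interface text tells. Its arguments: {"type":"object","properties":{"motion":{"type":"array"},"force":{"type":"number"}},"required":["motion"]}

```bash
mkdir -p pics; python3 - <<'E'
from bench import *
import cv2,numpy as np
print(sense(),hold_point_z)
for n in("scene","top"):
    cv2.imwrite(f"pics/{n}0.png",cv2.resize(snapshot(n),(800,600),interpolation=cv2.INTER_CUBIC)); p=camera_params(n); print(n,p)
print(camera_params("wrist"))
E
```

```text
{'time': 0.0, 'joint_pos': array([-8.16709828e+01,  7.51447407e+00,  8.53300843e+01,  6.14581539e-05,
        8.72591874e+01, -4.89047475e+00]), 'qd': array([-0.01395198,  0.03943012,  0.04609386,  0.07675017, -0.06137107,
        0.0116102 ]), 'joint_efforts': array([-1.79344101e-03, -5.69402182e+01, -5.00554955e+01, -3.93965574e-04,
        1.44792034e-02, -7.51290077e-05]), 'tool_pos': array([ 137.17932695, -583.55382003,  230.24330041]), 'tcp_rot': array([-1.79896637e+02, -8.90561524e-03,  1.32194809e+01]), 'ft_force': array([-0.32088418,  1.34175181,  0.92039807]), 'wrist_torque': array([0.04019552, 0.03373595, 0.00931027]), 'finger_gap': 85.37908787197057} 18.700000000000003
scene {'fx': 470.73974440044714, 'fy': 470.73974440044714, 'cx': 275.79120614631245, 'cy': 211.7711670274615, 'R': array([[-0.5839254 ,  0.81178781, -0.0056282 ],
       [ 0.60682236,  0.43186584, -0.66727695],
       [-0.53925666, -0.39305528, -0.74478843]]), 't': array([ 265.98350703, -274.732307  , 1519.29274972])}
top {'fx': 426.21292896211787, 'fy': 426.21292896211787, 'cx': 288.2082847179848, 'cy': 206.5437413040703, 'R': array([[-0.01387462, -0.99983634, -0.01160947],
       [-0.98105649,  0.01585584, -0.19307191],
       [ 0.19322439,  0.00871074, -0.98111592]]), 't': array([ 30.98578127, 484.60675087, 929.44150315])}
{'fx': 345.8030457725186, 'fy': 345.8030457725186, 'cx': 275.70068643872355, 'cy': 214.1442064438954, 'tool_from_camera': array([[-7.26626936e-04, -9.57723167e-01, -2.87690471e-01,
         7.36517591e+01],
       [ 9.99999623e-01, -8.32476186e-04,  2.45594047e-04,
        -1.92584991e-01],
       [-4.74706575e-04, -2.87690184e-01,  9.57723411e-01,
        -1.42115841e+02],
       [ 0.00000000e+00,  0.00000000e+00,  0.00000000e+00,
         1.00000000e+00]])}
```

View pics/top0.png

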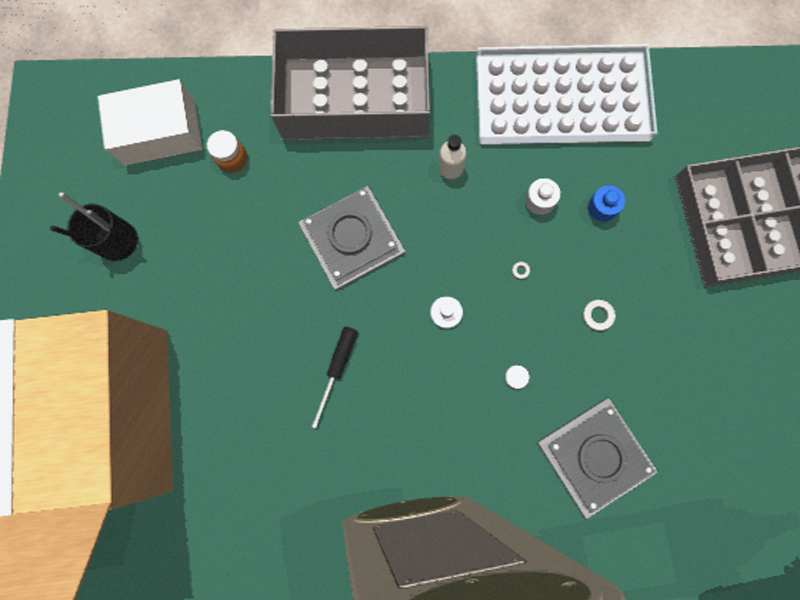

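View pics/scene0.png

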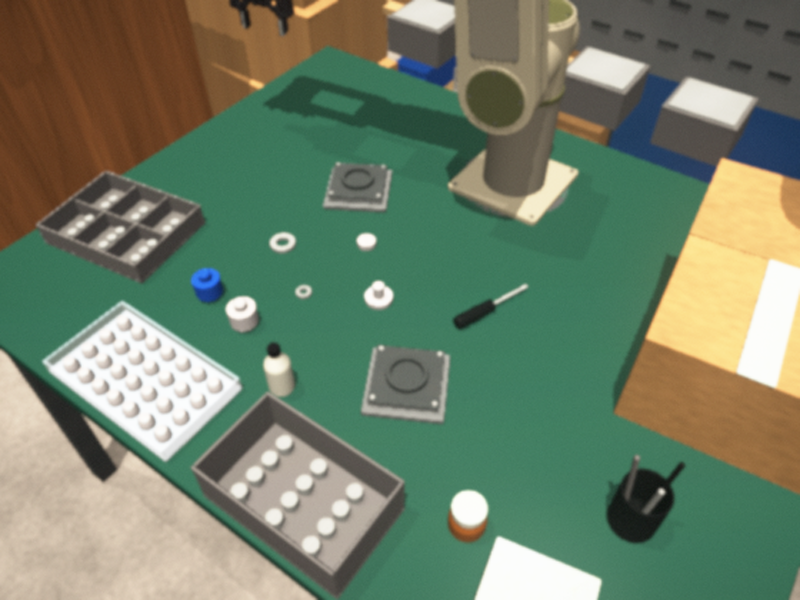

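Top view (800x600). Cradle candidates: (351,234) far and (600,458) near, so I take the far one. Housing candidates: white (543,195) and blue (607,202), so white. Ring candidates: large (599,315) and washer (521,270), so large. Disc candidates: knobbed (447,312) and slug (517,377), so knobbed.

```bash
cat > h.py <<'E'
import numpy as np,cv2
from bench import *
from scipy.spatial.transform import Rotation as Ro
def cam(n,s=None):
    p=camera_params(n); K=np.array([[p['fx'],0,p['cx']],[0,p['fy'],p['cy']],[0,0,1]])
    if n!='wrist': return K,np.array(p['R']),np.array(p['t'])
    s=s or sense(); T=np.eye(4); T[:3,:3]=Ro.from_euler('xyz',s['tcp_rot'],degrees=True).as_matrix(); T[:3,3]=s['tool_pos']
    C=np.linalg.inv(T@p['tool_from_camera']); return K,C[:3,:3],C[:3,3]
def ray(c,uv,z):
    K,R,t=c; d=R.T@np.linalg.inv(K)@[uv[0],uv[1],1]; o=-R.T@t
    return o+d*(z-o[2])/d[2]
def proj(c,X):
    K,R,t=c; q=(np.atleast_2d(X)@R.T+t)@K.T; return q[:,:2]/q[:,2:]
def circ(c,x,y,z,d):
    a=np.linspace(0,2*np.pi,60); return proj(c,np.c_[x+d/2*np.cos(a),y+d/2*np.sin(a),0*a+z])
def go(target,yaw=None,s=None):
    "shift in tool axes and turn (rad) about tool z from the present pose, tool straight down"
    s=s or sense(); R=Ro.from_euler('xyz',s['tcp_rot'],degrees=True)
    d=R.inv().apply(np.array(target)-s['tool_pos'])
    y=s['tcp_rot'][2] if yaw is None else yaw
    rv=(R.inv()*Ro.from_euler('xyz',[180,0,y],degrees=True)).as_rotvec()
    return d.round(1),rv.round(3)
E
python3 - <<'E'
from h import *
ct,cs=cam('top'),cam('scene')
P=dict(seat=((351,234),(407,375),42),near=((600,458),(358,178),42),housing=((545,190),(242,307),62),spacer=((599,315),(283,241),10),disc=((447,311),(378,287),40),washer=((521,270),(303,291),8),slug=((517,376),(367,241),14),bottle=((453,158),(278,370),50))
for k,(a,b,z) in P.items():
    print(k,ray(ct,np.array(a)*.7,z).round(0),ray(cs,np.array(b)*.7,z).round(0))
E
```

```text
seat [590. 122.  42.] [602. 132.  42.]
near [ 228. -260.   42.] [ 234. -255.   42.]
housing [ 653. -196.   62.] [ 663. -181.   62.]
spacer [ 454. -285.   10.] [ 455. -280.   10.]
disc [459. -33.  40.] [468. -27.  40.]
washer [ 533. -160.    8.] [ 536. -156.    8.]
slug [ 356. -144.   14.] [ 359. -137.   14.]
bottle [717. -49.  50.] [722. -44.  50.]
```

```bash
python3 -c "
from h import *
print(go([590,-80,300]),go([590,-80,300],0))"
```

```text
(array([ 556. , -386.7,  -68.9]), array([-0.002, -0.   ,  0.   ])) (array([ 556. , -386.7,  -68.9]), array([-0.002,  0.   ,  0.231]))
```

Request:
servo_tool:
  motion:
    - [85,35,-24,-5,0,0,0]
    - [85,35,-24,-5,0,0,0]
    - [85,35,-24,-5,0,0,0]
    - [85,35,-24,-5,0,0,0]
    - [85,35,-24,-5,0,0,0]
    - [85,35,-24,-5,0,0,0]
    - [85,35,-24,-5,0,0,0]
    - [85,35,-24,-5,0,0,0]
    - [85,35,-24,-5,0,0,0]
    - [85,35,-24,-5,0,0,0]

```text
time: 1.1
tool_pos: [427.9, -259.8, 276.4]
tcp_rot: [-179.4, 0.2, 12.7]
ft_force: [-0.2, -0.7, -0.1]
finger_gap: 85.2
```

Request:
servo_tool:
  motion:
    - [85,35,-24,-5,0,0,0]
    - [85,35,-24,-5,0,0,0]
    - [85,35,-24,-5,0,0,0]
    - [85,35,-24,-5,0,0,0]
    - [85,35,-24,-5,0,0,0]
    - [85,20,-14,-3,0,0,0]
    - [85,0,0,0,0,0,0]

```text
time: 1.8
tool_pos: [595.8, -72.5, 303.5]
tcp_rot: [-179.2, 0.3, 13.0]
ft_force: [-0.2, 0.3, -0.4]
finger_gap: 85.1
```

```bash
python3 - <<'E'
from h import *
s=sense(); c=cam('wrist',s); im=snapshot('wrist'); cv2.imwrite('pics/w1raw.png',im)
print(s['time'],s['tool_pos'],s['tcp_rot'])
np.save('w1.npy',np.r_[s['tool_pos'],s['tcp_rot']])
cv2.imwrite('pics/w1.png',cv2.resize(im,(800,600),interpolation=cv2.INTER_CUBIC))
for n,x,y,z in(('seat',596,127,42),('house',658,-190,62),('ring',455,-283,10),('disc',463,-30,40)): print(n,proj(c,[x,y,z])/.7)
E
```

```text
1.8 [595.75783374 -72.48406862 303.54538116] [-179.18451882    0.29684514   12.98997572]
seat [[156.59299572 193.10641324]]
house [[566.99579043 209.68788654]]
ring [[573.28475132 427.7203979 ]]
disc [[319.16048509 380.10650246]]
```

View pics/w1.png

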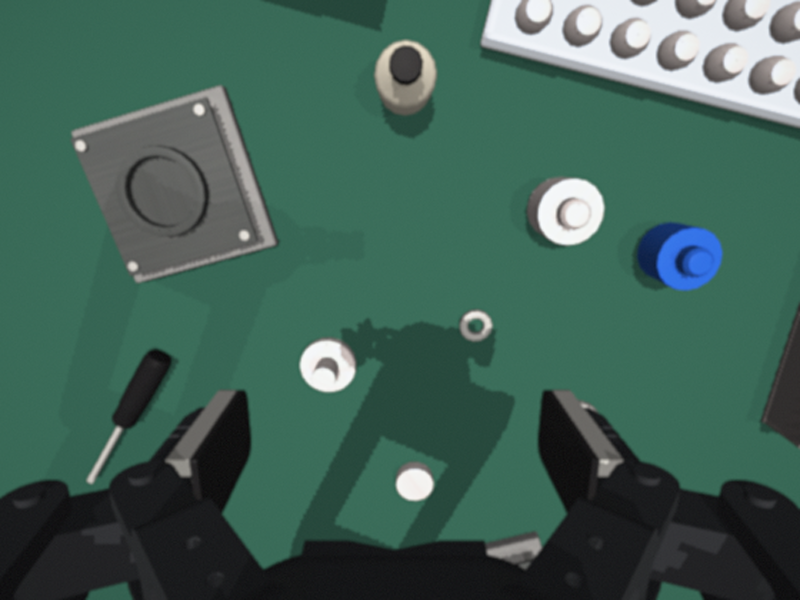

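Wrist view: white housing at shoulder (566,211), boss (576,213). Blue one at (695,262). Cradle posts at (81,146), (199,110), (244,235), (132,267), cup (167,191). Disc (328,365), washer (476,325). The ring is hidden behind the finger.

```bash
python3 - <<'E'
from h import *
v=np.load('w1.npy'); c=cam('wrist',dict(tool_pos=v[:3],tcp_rot=v[3:]))
im=cv2.imread('pics/w1raw.png')
def pt(u,z): return ray(c,np.array(u)*.7,z).round(1)
posts=np.array([pt(u,34) for u in((81,146),(199,110),(244,235),(132,267))]);print(posts,posts.mean(0))
d=posts[2]-posts[0];print('diag',np.linalg.norm(d),'yaw',np.degrees(np.arctan2(d[1],d[0]))-45)
print('boss',pt((576,213),62),'shoulder',pt((566,211),46),'blue',pt((698,262),62))
print('disc',pt((328,365),12),'knob',pt((325,374),40),'washer',pt((476,325),8))
# overlay check
o=cv2.resize(im,(800,600))
h=pt((576,213),62)
for x,y,z,dd in((h[0],h[1],62,20),(h[0],h[1],46,52),(posts.mean(0)[0],posts.mean(0)[1],42,56)):
    cv2.polylines(o,[(circ(c,x,y,z,dd)/.7).round().astype(int)],True,(0,0,255),1)
a=cv2.resize(o[150:270,500:650],None,fx=3,fy=3);b=cv2.resize(o[90:290,60:290],None,fx=1.8,fy=1.8)
cv2.imwrite('pics/c1.png',np.hstack([a[:360],b[:360,:345]]))
E
```

```text
[[617.9 193.1  34. ]
 [665.9 103.7  34. ]
 [576.6  55.9  34. ]
 [527.5 146.   34. ]] [596.975 124.675  34.   ]
diag 143.28129675571753 yaw -151.75286684773698
boss [ 657.2 -197.5   62. ] shoulder [ 656.4 -195.1   46. ] blue [ 642.5 -302.6   62. ]
disc [466.3 -33.5  12. ] knob [470.1 -34.   40. ] washer [ 536.2 -160.6    8. ]
```

View pics/c1.png

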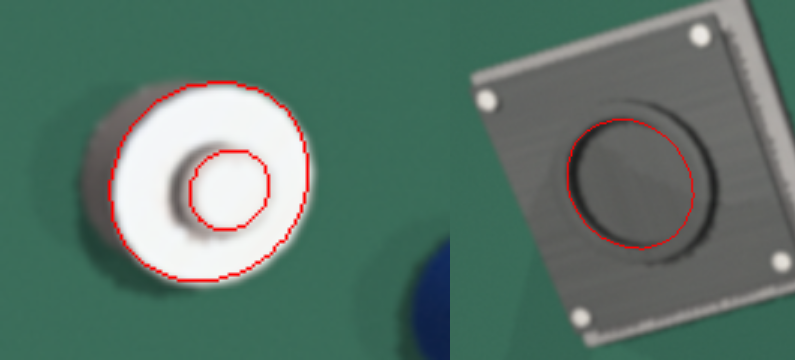

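```bash
python3 -c "
from h import *
print(go([657,-197,110],13))"
```

```text
(array([ 34. , 136.9, 191.1]), array([-0.014,  0.006, -0.001]))
```

Request:
servo_tool:
  motion:
    - [85,5.5,22,31,-0.007,0.003,0]
    - [85,5.5,22,31,-0.004,0.002,0]
    - [85,5.5,22,31,0,0,0]
    - [85,5.5,22,31,0,0,0]
    - [85,5.5,22,31,0,0,0]
    - [85,5.5,22,31,0,0,0]
    - [85,0,0,0,0,0,0]

```text
time: 2.55
tool_pos: [652.3, -205.0, 109.9]
tcp_rot: [-179.9, 0.2, 12.8]
ft_force: [-1.8, 0.1, -0.6]
finger_gap: 84.8
```

```bash
python3 - <<'E'
from h import *
s=sense();print(s['tool_pos'],s['tcp_rot'],go([657,-197,14],13)); c=cam('wrist',s); im=snapshot('wrist')
o=cv2.resize(im,(800,600))
for z,dd in((62,20),(46,52)): cv2.polylines(o,[(circ(c,657.2,-197.5,z,dd)/.7).round().astype(int)],True,(0,0,255),1)
cv2.imwrite('pics/c2.png',o[100:,100:700])
E
```

```text
[ 652.26452633 -204.99725132  109.88756016] [-1.79912674e+02  1.54773882e-01  1.27540435e+01] (array([ 6.6, -6.6, 95.9]), array([-0.002,  0.003, -0.004]))
```

View pics/c2.png

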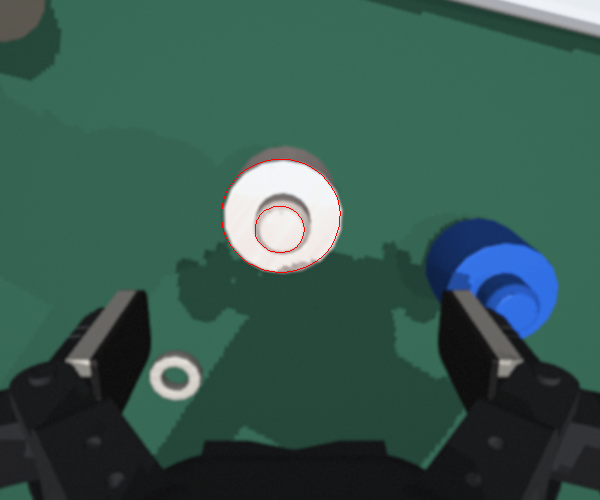

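The overlay fits the housing to about 1 mm, and the blue one is clear of the right finger. I'll fix the xy position, then descend.

Request:
servo_tool:
  motion:
    - [85,6.5,-6.5,20,0,0.003,0]
    - [85,0,0,20,0,0,0]
    - [85,0,0,20,0,0,0]
    - [85,0,0,15,0,0,0]
    - [85,0,0,10,0,0,0]
    - [85,0,0,0,0,0,0]

```text
time: 3.2
tool_pos: [660.6, -199.2, 36.2]
tcp_rot: [179.7, -0.8, 12.6]
ft_force: [0.0, 0.4, -0.6]
finger_gap: 84.9
```

```bash
python3 -c "
from h import *
print(go([657,-197.5,14],13))"
```

```text
(array([-3.5, -2.6, 22.1]), array([ 0.006, -0.013, -0.007]))
```

Request:
servo_tool:
  motion:
    - [85,-3,-2.5,8,0.004,-0.01,-0.005]
    - [85,0,0,8,0,0,0]
    - [85,0,0,4,0,0,0]
    - [85,0,0,0,0,0,0]

```text
time: 3.6
tool_pos: [658.9, -197.9, 18.1]
tcp_rot: [179.8, -0.3, 12.9]
ft_force: [0.2, -0.8, -0.3]
finger_gap: 84.9
```

```bash
python3 -c "
from h import *
print(sense()['tool_pos'],sense()['tcp_rot'],go([657,-197.5,14],13))"
```

```text
[ 658.90538486 -197.91087545   18.07362562] [179.75374792  -0.34405846  12.93805433] (array([-1.8, -0.8,  4.1]), array([ 0.004, -0.006, -0.001]))
```

Request:
servo_tool:
  motion:
    - [85,-1.5,-0.8,4,0.004,-0.006,0]
    - [85,0,0,0,0,0,0]
    - [40,0,0,0,0,0,0]
    - [40,0,0,0,0,0,0]
    - [40,0,0,0,0,0,0]
    - [40,0,0,0,0,0,0]
    - [40,0,0,0,0,0,0]
    - [40,0,0,0,0,0,0]
    - [40,0,0,0,0,0,0]
    - [40,0,0,0,0,0,0]
  force: 50

```text
time: 4.6
tool_pos: [658.0, -197.8, 14.9]
tcp_rot: [179.9, -0.1, 12.9]
ft_force: [0.1, -0.0, -0.4]
finger_gap: 50.5
```

```bash
python3 -c "
from h import *
print(sense()['tool_pos'],sense()['tcp_rot'],sense()['ft_force'])"
```

```text
[ 657.99631568 -197.81709952   14.89020917] [ 1.79946377e+02 -5.13965299e-02  1.29336997e+01] [ 0.08829803 -0.01176916 -0.43806008]
```

Request:
servo_tool:
  motion:
    - [40,0,0,-20,0,0,0]
    - [40,0,0,-30,0,0,0]
    - [40,0,0,-35,0,0,0]
    - [40,-5,-25,-30,0,0,0]
    - [40,-7,-38,0,0,0,0]
    - [40,-7,-40,0,0,0,0]
    - [40,-7,-40,0,0,0,0]
    - [40,-7,-40,0,0,0,0]
    - [40,-7,-40,0,0,0,0]
    - [40,-6,-30,0,0,0,0]

```text
time: 5.6
tool_pos: [551.3, 42.9, 130.9]
tcp_rot: [-179.9, 0.2, 12.5]
ft_force: [0.9, 0.2, -2.3]
finger_gap: 50.9
```

Request:
servo_tool:
  motion:
    - [40,-4,-12,0,0,0,0]
    - [40,0,0,0,0,0,0]
    - [40,0,0,0,0,0,0]

```text
time: 5.9
tool_pos: [542.5, 57.2, 130.4]
tcp_rot: [-179.8, 0.3, 12.8]
ft_force: [0.6, 0.3, -2.2]
finger_gap: 50.4
```

```bash
python3 - <<'E'
from h import *
s=sense();print(s['time'],s['tool_pos'],s['tcp_rot'],s['ft_force']); c=cam('wrist',s); im=snapshot('wrist')
np.save('w3.npy',np.r_[s['tool_pos'],s['tcp_rot']]);cv2.imwrite('pics/w3raw.png',im)
o=cv2.resize(im,(800,600))
for z,dd in((42,72),(42,56),(32,56)): cv2.polylines(o,[(circ(c,597,124.7,z,dd)/.7).round().astype(int)],True,(0,0,255),1)
cv2.imwrite('pics/c3.png',o)
E
```

```text
5.9 [542.52208223  57.20611304 130.39702692] [-179.84579211    0.26686637   12.80172517] [ 0.59697941  0.28862705 -2.16466459]
```

View pics/c3.png

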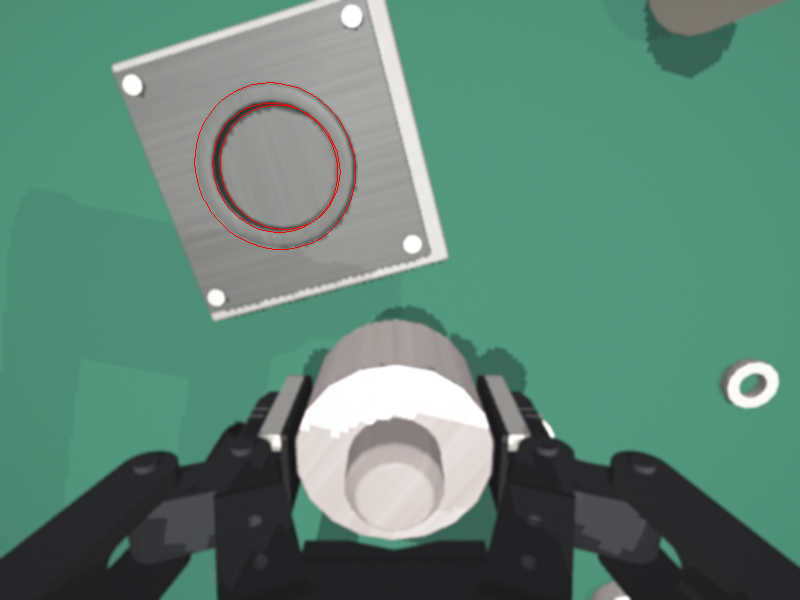

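The overlay fits the cup. Posts at (132,85), (352,16), (412,244), (216,298). The held boss tip is at (394,494), shoulder centre (395,452).

```bash
python3 - <<'E'
from h import *
v=np.load('w3.npy'); c=cam('wrist',dict(tool_pos=v[:3],tcp_rot=v[3:])); 
print(np.mean([ray(c,np.array(u)*.7,34) for u in((132,85),(352,16),(412,244),(216,298))],0))
zb=v[2]-14.9; R=Ro.from_euler('xyz',v[3:],degrees=True)
for u,z in(((394,494),62),((395,452),46)): print(R.inv().apply(ray(c,np.array(u)*.7,zb+z)-v[:3]))
print(go([597.5,125,130],13))
E
```

```text
[597.3563709  125.05143665  34.        ]
[  0.57912216  -0.17325182 -47.1029126 ]
[  1.02718652   0.09665215 -31.1054945 ]
(array([ 68.5, -54.2,   0.2]), array([-0.003,  0.005, -0.004]))
```

Request:
servo_tool:
  motion:
    - [40,22,-18,0,-0.003,0.005,-0.004]
    - [40,24,-19,0,0,0,0]
    - [40,12,-9,0,0,0,0]
    - [40,4,-3,5,0,0,0]
    - [40,0,0,10,0,0,0]
    - [40,0,0,10,0,0,0]
    - [40,0,0,0,0,0,0]
    - [40,0,0,0,0,0,0]

```text
time: 6.75
tool_pos: [595.5, 109.7, 100.5]
tcp_rot: [179.8, 0.2, 12.3]
ft_force: [-0.7, 0.6, -2.5]
finger_gap: 50.9
```

```bash
python3 -c "
from h import *
print(sense()['tool_pos'],sense()['tcp_rot'],go([597,125,47],13))"
```

```text
[595.50047987 109.69255707 100.51656969] [1.79836462e+02 1.77683450e-01 1.23420189e+01] (array([  4.9, -14.8,  53.5]), array([ 0.003,  0.003, -0.011]))
```

Request:
servo_tool:
  motion:
    - [40,4.9,-14.8,0,0.003,0.003,-0.011]
    - [40,0,0,10,0,0,0]
    - [40,0,0,10,0,0,0]
    - [40,0,0,8,0,0,0]
    - [40,0,0,0,0,0,0]
    - [40,0,0,0,0,0,0]

```text
time: 7.35
tool_pos: [596.4, 125.2, 70.0]
tcp_rot: [-180.0, 0.0, 13.0]
ft_force: [-0.3, 0.2, -1.0]
finger_gap: 50.3
```

```bash
python3 -c "
from h import *
print(sense()['tool_pos'],sense()['tcp_rot'],go([597,125,47],13))"
```

```text
[596.38143743 125.22502576  70.02935794] [-1.79994765e+02  2.82592470e-02  1.29764944e+01] (array([ 0.6,  0.4, 23. ]), array([-0.,  0., -0.]))
```

Request:
servo_tool:
  motion:
    - [40,0.6,0.4,6,0,0,0]
    - [40,0,0,6,0,0,0]
    - [40,0,0,5,0,0,0]
    - [40,0,0,4,0,0,0]
    - [40,0,0,0,0,0,0]

```text
time: 7.85
tool_pos: [597.4, 124.6, 47.6]
tcp_rot: [180.0, -0.0, 13.0]
ft_force: [0.4, 0.6, -2.5]
finger_gap: 50.7
```

```bash
python3 -c "
from h import *
print(sense()['tool_pos'],sense()['tcp_rot'],go([597,125,47],13))"
```

```text
[597.44122778 124.61203102  47.56281458] [ 1.79996064e+02 -4.82817627e-03  1.29510423e+01] (array([-0.3, -0.5,  0.6]), array([ 0.   , -0.   , -0.001]))
```

Request:
servo_tool:
  motion:
    - [40,0,0,1,0,0,0]
    - [40,0,0,1,0,0,0]
    - [60,0,0,0,0,0,0]
    - [85,0,0,0,0,0,0]
    - [85,0,0,0,0,0,0]
    - [85,0,0,0,0,0,0]
    - [85,0,0,0,0,0,0]
    - [85,0,0,-10,0,0,0]
    - [85,0,0,-25,0,0,0]
    - [85,0,0,-35,0,0,0]

```text
time: 8.85
tool_pos: [594.9, 124.3, 115.1]
tcp_rot: [-180.0, 0.4, 13.0]
ft_force: [-0.4, -0.3, 0.1]
finger_gap: 85.3
```

```bash
python3 -c "
from h import *
print(sense()['tool_pos'],sense()['tcp_rot'],sense()['finger_gap'],go([440,-190,170],13))"
```

```text
[594.86825832 124.30097259 115.074873  ] [-179.96370866    0.38592872   12.95101968] 85.31897096868161 (array([-221.7,  271.6,  -53.6]), array([-0.001,  0.007, -0.001]))
```

```bash
python3 - <<'E'
from h import *
s=sense(); c=cam('wrist',s); im=snapshot('wrist')
o=cv2.resize(im,(800,600))
for z,dd in((94,20),(78,52),(42,72)): cv2.polylines(o,[(circ(c,597.2,124.9,z,dd)/.7).round().astype(int)],True,(0,0,255),1)
cv2.imwrite('pics/c4.png',o[150:,150:650])
E
```

```text
(no output)
```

View pics/c4.png

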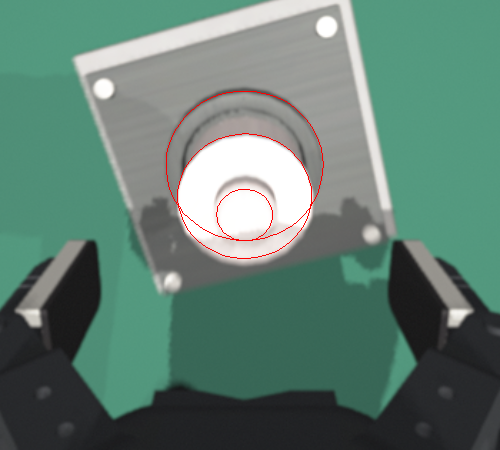

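Request:
servo_tool:
  motion:
    - [85,0,0,-20,0,0.004,0]
    - [85,-15,20,-20,0,0,0]
    - [85,-26,34,0,0,0,0]
    - [85,-28,36,0,0,0,0]
    - [85,-28,36,0,0,0,0]
    - [85,-28,36,0,0,0,0]
    - [85,-28,36,0,0,0,0]
    - [85,-28,36,0,0,0,0]
    - [85,-28,36,0,0,0,0]
    - [85,-28,36,0,0,0,0]

```text
time: 9.9
tool_pos: [439.0, -234.1, 175.8]
tcp_rot: [179.5, -1.7, 13.6]
ft_force: [0.6, 0.9, -0.2]
finger_gap: 85.2
```

```bash
python3 -c "
from h import *
print(sense()['tool_pos'],sense()['tcp_rot'],sense()['finger_gap'],go([401,-295,130],13))"
```

```text
[ 438.9970101  -234.05130696  175.7966545 ] [179.51255636  -1.68503709  13.57409806] 85.19841284516542 (array([-52.6,  49.9,  44.7]), array([ 0.008, -0.029,  0.01 ]))
```

The housing stands in the cup. Shoulder and boss match the overlay to about 1 mm.

Request:
servo_tool:
  motion:
    - [85,-22,21,18,0.008,-0.029,0.01]
    - [85,-20,18,18,0,0,0]
    - [85,-6,5,5,0,0,0]
    - [66,0,0,0,0,0,0]
    - [66,0,0,0,0,0,0]

```text
time: 10.4
tool_pos: [400.5, -296.1, 138.6]
tcp_rot: [179.6, -0.2, 12.5]
ft_force: [0.1, -0.3, 0.5]
finger_gap: 66.4
```

```bash
python3 - <<'E'
from h import *
s=sense();print(s['time'],s['tool_pos'],s['tcp_rot'],s['finger_gap']); c=cam('wrist',s); im=snapshot('wrist')
# white ring blob, fit ellipse to outer contour (top rim dominates), refine by ray
g=cv2.cvtColor(im,cv2.COLOR_BGR2GRAY); p=proj(c,[455,-283,10])[0];print('pred',p)
m=(g>np.percentile(g,50)) & (cv2.cvtColor(im,cv2.COLOR_BGR2HSV)[...,1]<60); m=m.astype(np.uint8)
n,l,st,ce=cv2.connectedComponentsWithStats(m)
for i in range(1,n):
    if 400<st[i,4]<20000: print(st[i],ce[i].round(1),ray(c,ce[i],9).round(1))
cv2.imwrite('pics/w5raw.png',im); np.save('w5.npy',np.r_[s['tool_pos'],s['tcp_rot']])
i=min(range(1,n),key=lambda i:np.hypot(*(ce[i]-p))); x,y=ray(c,ce[i],9)[:2]
o=cv2.resize(im,(800,600))
for z,dd in((10,52),(10,28)): cv2.polylines(o,[(circ(c,x,y,z,dd)/.7).round().astype(int)],True,(0,0,255),1)
cv2.imwrite('pics/c5.png',o)
E
```

```text
10.4 [ 400.50365692 -296.1072964   138.61354065] [179.5898599   -0.24736881  12.50181492] 66.3969679163242
pred [273.30130549 135.04098677]
[ 243   98   69   70 2830] [276.7 132.3] [ 457.5 -285.1    9. ]
[  56  193   50   49 1940] [ 81.  216.6] [ 357.4 -143.3    9. ]
[161 266  31  42 503] [175.3 285.8] [ 311.1 -227.     9. ]
[361 266  36  56 642] [378.8 292.1] [ 342.8 -402.7    9. ]
[ 198  291   85   93 2074] [244.2 327.2] [ 282.9 -293.6    9. ]
```

View pics/c5.png

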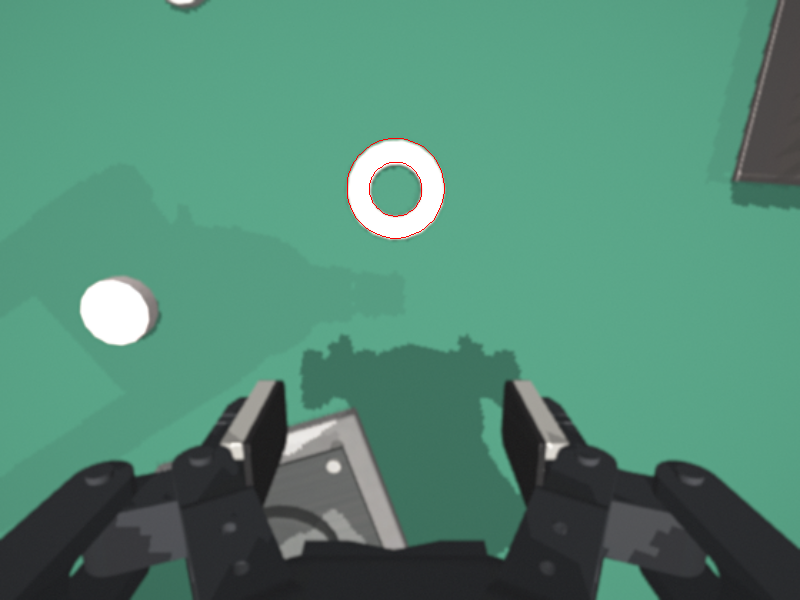

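The ring fits at (395,188), which is world (457.5, -285). The path is clear.

```bash
python3 -c "
from h import *
print(go([457.3,-285,40],13))"
```

```text
(array([57.1,  0.8, 99.1]), array([ 0.008, -0.004, -0.008]))
```

Request:
servo_tool:
  motion:
    - [66,20,0.5,20,0.008,-0.004,-0.008]
    - [66,20,0,25,0,0,0]
    - [66,10,0,25,0,0,0]
    - [66,4,0,15,0,0,0]
    - [66,0,0,0,0,0,0]
    - [66,0,0,0,0,0,0]

```text
time: 11.05
tool_pos: [462.8, -281.4, 58.5]
tcp_rot: [179.6, -0.4, 13.5]
ft_force: [-0.0, -0.4, -0.2]
finger_gap: 65.8
```

```bash
python3 -c "
from h import *
print(go([457.3,-285,20],13),go([457.3,-285,-3],13),sense()['tcp_rot'])"
```

```text
(array([-6.5,  1.9, 38.4]), array([ 0.007, -0.008,  0.008])) (array([-6.7,  1.7, 61.4]), array([ 0.007, -0.008,  0.008])) [179.59421074  -0.44567942  13.47214961]
```

Request:
servo_tool:
  motion:
    - [66,-6.5,1.8,10,0.007,-0.008,0.008]
    - [66,0,0,18,0,0,0]
    - [66,0,0,15,0,0,0]
    - [66,0,0,5,0,0,0]
    - [66,0,0,0,0,0,0]

```text
time: 11.55
tool_pos: [457.3, -288.0, 12.5]
tcp_rot: [179.7, -0.1, 12.9]
ft_force: [-0.0, 0.0, 0.7]
finger_gap: 66.0
```

```bash
python3 -c "
from h import *
print(go([457.3,-285,-2],13),sense()['tcp_rot'])"
```

```text
(array([ 0.6, -3. , 14.5]), array([ 0.005, -0.002, -0.002])) [ 1.79735283e+02 -1.38030241e-01  1.28775138e+01]
```

Request:
servo_tool:
  motion:
    - [66,0.6,-3,5,0.005,-0.002,0]
    - [66,0,0,5,0,0,0]
    - [66,0,0,4,0,0,0]
    - [66,0,0,0,0,0,0]

```text
time: 11.95
tool_pos: [457.9, -285.5, -1.2]
tcp_rot: [180.0, -0.1, 12.8]
ft_force: [0.4, 0.1, -0.6]
finger_gap: 66.4
```

```bash
python3 -c "
from h import *
print(go([457.3,-285,-2],13),sense()['tcp_rot'])"
```

```text
(array([-0.4, -0.6,  0.8]), array([ 0.001, -0.001, -0.003])) [ 1.79962628e+02 -7.84568522e-02  1.28487665e+01]
```

Request:
servo_tool:
  motion:
    - [40,-0.4,-0.6,0.8,0,0,0]
    - [40,0,0,0,0,0,0]
    - [40,0,0,0,0,0,0]
    - [40,0,0,0,0,0,0]
    - [40,0,0,0,0,0,0]
    - [40,0,0,0,0,0,0]
    - [40,0,0,0,0,0,0]
  force: 50

```text
time: 12.65
tool_pos: [457.9, -285.2, -1.2]
tcp_rot: [179.9, -0.1, 12.9]
ft_force: [0.1, -0.9, -0.3]
finger_gap: 49.0
```

```bash
python3 -c "
from h import *
s=sense();print(s['tool_pos'],s['tcp_rot'],s['finger_gap'],s['ft_force'],go([597,125,160],13))"
```

```text
[ 457.89045896 -285.2491012    -1.18596138] [ 1.79905401e+02 -1.24775282e-01  1.28663402e+01] 48.953057107774384 [ 0.13921483 -0.93801212 -0.2766766 ] (array([ 227.3, -368.7, -161.3]), array([ 0.002, -0.002, -0.002]))
```

Request:
servo_tool:
  motion:
    - [40,0,0,-15,0,0,0]
    - [40,0,0,-30,0,0,0]
    - [40,0,0,-35,0,0,0]
    - [40,15,-25,-35,0,0,0]
    - [40,23,-37,-20,0,0,0]
    - [40,23,-37,0,0,0,0]
    - [40,23,-37,0,0,0,0]
    - [40,23,-37,0,0,0,0]
    - [40,23,-37,0,0,0,0]
    - [40,23,-37,0,0,0,0]

```text
time: 13.65
tool_pos: [556.1, -6.2, 152.6]
tcp_rot: [179.6, -0.7, 12.3]
ft_force: [0.9, -0.3, -1.4]
finger_gap: 49.4
```

```bash
python3 -c "
from h import *
s=sense();print(s['tool_pos'],s['tcp_rot'],s['finger_gap'],s['ft_force'],go([597,125,140],13))"
```

```text
[556.09272331  -6.16855683 152.58406523] [179.62886504  -0.71057186  12.28518364] 49.382742307903996 [ 0.9063659  -0.27969804 -1.44918897] (array([  67.7, -119.5,   12.7]), array([ 0.007, -0.012, -0.013]))
```

Request:
servo_tool:
  motion:
    - [40,15,-30,3,0.007,-0.012,-0.013]
    - [40,12,-30,3,0,0,0]
    - [40,5,-16,3,0,0,0]
    - [40,0,0,0,0,0,0]
    - [40,0,0,0,0,0,0]

```text
time: 14.15
tool_pos: [572.6, 84.8, 150.1]
tcp_rot: [-180.0, -0.4, 13.5]
ft_force: [1.0, -0.8, -1.5]
finger_gap: 49.1
```

```bash
python3 - <<'E'
from h import *
s=sense();print(s['time'],s['tool_pos'],s['tcp_rot'],s['finger_gap']); c=cam('wrist',s); im=snapshot('wrist')
t=s['tool_pos'];np.save('w6.npy',np.r_[t,s['tcp_rot']]);cv2.imwrite('pics/w6raw.png',im)
o=cv2.resize(im,(800,600))
for x,y,z,dd in((t[0],t[1],t[2]+11.2,52),(t[0],t[1],t[2]+11.2,28),(597.2,124.9,94,20),(597.2,124.9,78,52)): cv2.polylines(o,[(circ(c,x,y,z,dd)/.7).round().astype(int)],True,(0,0,255),1)
cv2.imwrite('pics/c6.png',o)
print(go([597,125,120],13))
E
```

```text
14.15 [572.64767511  84.77960825 150.14787922] [-179.97321216   -0.36210808   13.50282947] 49.14510880843579
(array([ 32.8, -33.7,  30.4]), array([-0.001, -0.007,  0.008]))
```

View pics/c6.png

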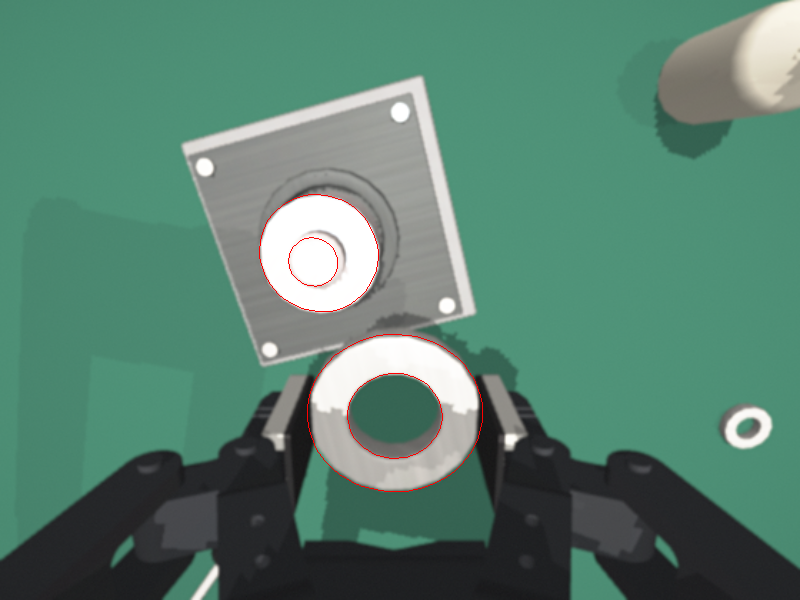

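The held ring fits the overlay at the TCP (395,413). The housing also fits, at (318,252).

Request:
servo_tool:
  motion:
    - [40,15,-16,0,0,-0.007,0.008]
    - [40,12,-12,5,0,0,0]
    - [40,4,-4,5,0,0,0]
    - [40,0,0,5,0,0,0]
    - [40,0,0,0,0,0,0]

```text
time: 14.7
tool_pos: [596.5, 117.3, 136.8]
tcp_rot: [179.9, -0.0, 12.6]
ft_force: [-0.1, -0.4, -1.0]
finger_gap: 49.0
```

```bash
python3 -c "
from h import *
s=sense();print(s['tool_pos'],s['tcp_rot'],go([597.2,125,100],13))"
```

```text
[596.51698546 117.3087903  136.79982474] [ 1.79923172e+02 -1.86210544e-02  1.26206510e+01] (array([ 2.3, -7.4, 36.8]), array([ 0.001, -0.   , -0.007]))
```

Request:
servo_tool:
  motion:
    - [40,2.3,-7.4,2,0,0,-0.007]
    - [40,0,0,10,0,0,0]
    - [40,0,0,10,0,0,0]
    - [40,0,0,4,0,0,0]
    - [40,0,0,0,0,0,0]

```text
time: 15.2
tool_pos: [596.1, 123.3, 108.1]
tcp_rot: [179.9, 0.1, 12.9]
ft_force: [0.4, -0.1, -0.9]
finger_gap: 48.7
```

```bash
python3 -c "
from h import *
s=sense();print(s['tool_pos'],s['tcp_rot'],go([597.2,125,77.8],13))"
```

```text
[596.05808808 123.34473275 108.08509443] [1.79904219e+02 6.41293486e-02 1.29427668e+01] (array([ 1.5, -1.4, 30.3]), array([ 0.002,  0.001, -0.001]))
```

Request:
servo_tool:
  motion:
    - [40,1.5,-1.4,3,0,0,0]
    - [40,0,0,4,0,0,0]
    - [40,0,0,3,0,0,0]
    - [40,0,0,0,0,0,0]

```text
time: 15.6
tool_pos: [597.3, 125.1, 97.3]
tcp_rot: [179.9, 0.1, 12.9]
ft_force: [-0.3, -0.1, -0.6]
finger_gap: 49.2
```

```bash
python3 -c "
from h import *
s=sense();print(s['tool_pos'],s['tcp_rot'],go([597.2,125,77.8],13))"
```

```text
[597.34281826 125.13569143  97.26652301] [1.79902596e+02 6.57184887e-02 1.29456658e+01] (array([-0.1,  0.1, 19.5]), array([ 0.002,  0.001, -0.001]))
```

Request:
servo_tool:
  motion:
    - [40,0,0,4,0,0,0]
    - [40,0,0,5,0,0,0]
    - [40,0,0,5,0,0,0]
    - [40,0,0,3,0,0,0]
    - [40,0,0,0,0,0,0]

```text
time: 16.1
tool_pos: [597.5, 125.1, 79.0]
tcp_rot: [179.9, 0.0, 12.9]
ft_force: [0.1, 0.1, 0.0]
finger_gap: 49.0
```

```bash
python3 -c "
from h import *
s=sense();print(s['tool_pos'],s['tcp_rot'],s['ft_force'],go([597.2,125,77.8],13))"
```

```text
[597.53272026 125.09628696  78.98907158] [1.79897394e+02 3.74246874e-02 1.29479158e+01] [0.09242305 0.07884706 0.0192891 ] (array([-0.3,  0. ,  1.2]), array([ 0.002,  0.001, -0.001]))
```

Request:
servo_tool:
  motion:
    - [40,0,0,1.2,0,0,0]
    - [40,0,0,1,0,0,0]
    - [40,0,0,0,0,0,0]
    - [60,0,0,0,0,0,0]
    - [85,0,0,0,0,0,0]
    - [85,0,0,0,0,0,0]
    - [85,0,0,0,0,0,0]
    - [85,0,0,-8,0,0,0]
    - [85,0,0,-25,0,0,0]
    - [85,0,0,-30,0,0,0]

```text
time: 17.1
tool_pos: [594.5, 124.8, 137.6]
tcp_rot: [179.9, 0.5, 12.9]
ft_force: [-1.2, 0.6, 0.8]
finger_gap: 84.4
```

```bash
python3 - <<'E'
from h import *
s=sense(); print(s['tool_pos'],s['tcp_rot'],s['finger_gap']);c=cam('wrist',s); im=snapshot('wrist')
o=cv2.resize(im,(800,600))
for z,dd in((94,20),(88,52),(88,28)): cv2.polylines(o,[(circ(c,597.2,124.9,z,dd)/.7).round().astype(int)],True,(0,0,255),1)
cv2.imwrite('pics/c7.png',o[150:,150:650])
# disc view pose: 60 mm short of disc along tool x
d=np.array([468,-33]);v=d-60*np.array([.974,.225]);print(v,go([*v,150],13))
E
```

```text
[594.53896237 124.82226681 137.57201613] [179.945699     0.49972633  12.94389933] 84.4409693274744
[409.56 -46.5 ] (array([-221.8,  125.3,   -5.3]), array([ 0.002,  0.   , -0.001]))
```

View pics/c7.png

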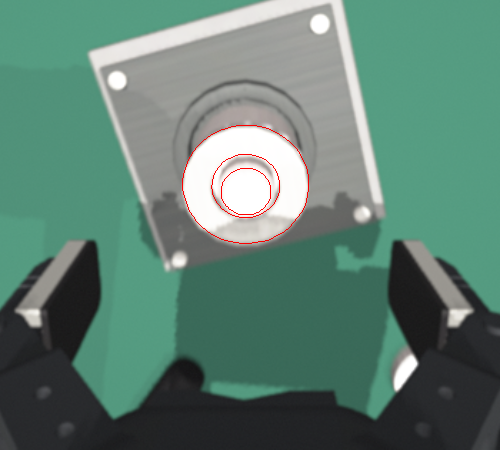

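The ring lies flat on the shoulder and matches the overlay. The boss tip shows inside the bore. Next is the disc.

Request:
servo_tool:
  motion:
    - [85,-15,8,-10,0,0,0]
    - [85,-30,17,-5,0,0,0]
    - [60,-35,20,0,0,0,0]
    - [60,-35,20,0,0,0,0]
    - [60,-35,20,0,0,0,0]
    - [60,-30,17,0,0,0,0]
    - [60,-12,7,0,0,0,0]
    - [60,0,0,0,0,0,0]
    - [60,0,0,0,0,0,0]

```text
time: 18.05
tool_pos: [434.7, -28.2, 169.0]
tcp_rot: [179.6, -1.0, 13.0]
ft_force: [0.4, -0.3, 0.2]
finger_gap: 59.9
```

```bash
python3 - <<'E'
from h import *
s=sense();print(s['time'],s['tool_pos'],s['tcp_rot'],s['finger_gap']); c=cam('wrist',s); im=snapshot('wrist')
hsv=cv2.cvtColor(im,cv2.COLOR_BGR2HSV); g=im.min(2); m=((g>110)&(hsv[...,1]<60)).astype(np.uint8)
n,l,st,ce=cv2.connectedComponentsWithStats(m); p=proj(c,[468,-33,12])[0]; print('pred',p)
i=min((i for i in range(1,n) if st[i,4]>600),key=lambda i:np.hypot(*(ce[i]-p)));print(st[i],ce[i],ray(c,ce[i],12))
np.save('w8.npy',np.r_[s['tool_pos'],s['tcp_rot']]);cv2.imwrite('pics/w8raw.png',im)
# fit x,y by model mask IoU (disc + knob silhouettes)
from scipy.optimize import minimize
def mask(q):
    o=np.zeros(m.shape,np.uint8)
    for zs,dd in(((0,12),52),((12,40),22)):
        h=cv2.convexHull(np.vstack([circ(c,q[0],q[1],z,dd) for z in zs]).astype(np.float32)*1)
        cv2.fillPoly(o,[(h*16).round().astype(np.int32)],1,shift=4)
    return o
b=(l==i); f=lambda q:1-(mask(q)&b).sum()/(mask(q)|b).sum()
r=minimize(f,ray(c,ce[i],12)[:2],method='Nelder-Mead',options=dict(initial_simplex=ray(c,ce[i],12)[:2]+np.array([[0,0],[4,0],[0,4]])));print(r.x,r.fun)
o=cv2.resize(im,(800,600))
for z,dd in((12,52),(40,22)): cv2.polylines(o,[(circ(c,*r.x,z,dd)/.7).round().astype(int)],True,(0,0,255),1)
cv2.imwrite('pics/c8.png',o); print(go([*r.x,60],13))
E
```

```text
18.05 [434.72820896 -28.23978714 168.97675809] [179.60491845  -0.98952432  13.01373357] 59.871918238747064
pred [288.52915583 164.43983313]
[ 257  136   62   62 3020] [287.5602649  166.79470199] [465.82518137 -32.65754972  12.        ]
[465.34650362 -33.02285753] 0.02847682119205297
(array([ 26.7,  11. , 109.5]), array([ 0.007, -0.017,  0.001]))
```

View pics/c8.png

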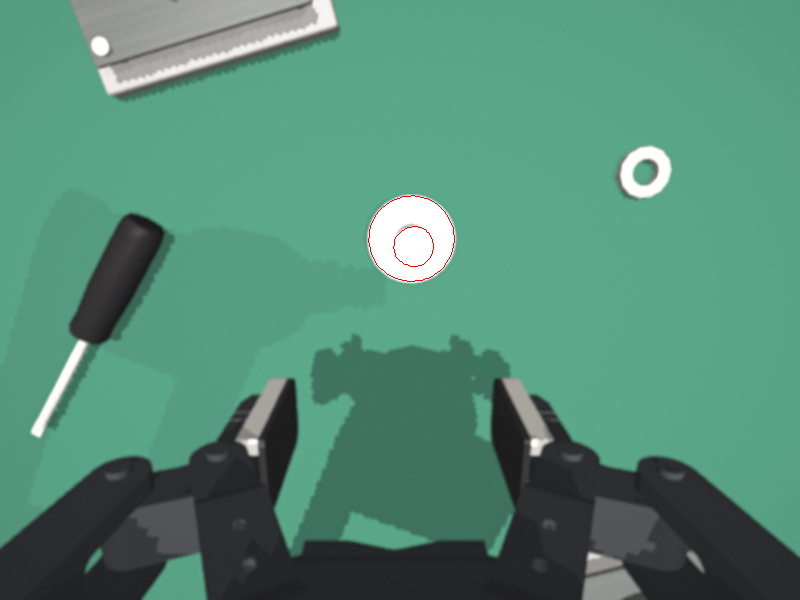

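The knobbed disc fits at (412,239), which is world (465.3, -33). The driver and washer are clear of the path.

Request:
servo_tool:
  motion:
    - [60,12,5,20,0.007,-0.017,0]
    - [60,10,5,30,0,0,0]
    - [60,4,1,30,0,0,0]
    - [60,0,0,15,0,0,0]
    - [60,0,0,0,0,0,0]

```text
time: 18.6
tool_pos: [470.2, -29.8, 73.8]
tcp_rot: [179.9, -0.3, 13.3]
ft_force: [-1.3, 0.1, 0.5]
finger_gap: 59.9
```

```bash
python3 -c "
from h import *
s=sense();print(s['tool_pos'],s['tcp_rot'],go([465.3,-33,13.5],13))"
```

```text
[470.15591714 -29.82493905  73.79081169] [179.92949107  -0.33597122  13.31765993] (array([-5.8,  1.9, 60.3]), array([ 0.001, -0.006,  0.006]))
```

Request:
servo_tool:
  motion:
    - [60,-5.5,2,10,0,-0.006,0.006]
    - [60,0,0,18,0,0,0]
    - [60,0,0,15,0,0,0]
    - [60,0,0,5,0,0,0]
    - [60,0,0,0,0,0,0]

```text
time: 19.1
tool_pos: [468.0, -32.3, 26.8]
tcp_rot: [179.8, -0.2, 13.1]
ft_force: [-0.2, -0.4, 0.3]
finger_gap: 60.0
```

```bash
python3 -c "
from h import *
s=sense();print(s['tool_pos'],s['tcp_rot'],go([465.3,-33,13.5],13))"
```

```text
[468.04496477 -32.34506906  26.7541377 ] [ 1.79835985e+02 -1.55384982e-01  1.30750946e+01] (array([-2.9, -0. , 13.2]), array([ 0.003, -0.003,  0.001]))
```

Request:
servo_tool:
  motion:
    - [60,-2.8,0,5,0.003,-0.003,0]
    - [60,0,0,5,0,0,0]
    - [60,0,0,2.5,0,0,0]
    - [60,0,0,0,0,0,0]

```text
time: 19.5
tool_pos: [467.1, -33.4, 15.9]
tcp_rot: [179.9, -0.2, 13.1]
ft_force: [-0.2, -0.2, 0.4]
finger_gap: 60.2
```

```bash
python3 -c "
from h import *
s=sense();print(s['tool_pos'],s['tcp_rot'],go([465.3,-33,14],13))"
```

```text
[467.09020428 -33.42067689  15.9458413 ] [ 1.79926348e+02 -1.79645103e-01  1.30748460e+01] (array([-1.7, -0.8,  1.9]), array([ 0.001, -0.003,  0.001]))
```

Request:
servo_tool:
  motion:
    - [60,-1.7,-0.8,1.5,0,-0.002,0]
    - [60,0,0,0,0,0,0]
    - [10,0,0,0,0,0,0]
    - [10,0,0,0,0,0,0]
    - [10,0,0,0,0,0,0]
    - [10,0,0,0,0,0,0]
    - [10,0,0,0,0,0,0]
    - [10,0,0,0,0,0,0]
    - [10,0,0,0,0,0,0]
    - [10,0,0,0,0,0,0]
  force: 70

```text
time: 20.5
tool_pos: [465.9, -33.1, 15.3]
tcp_rot: [179.9, -0.1, 13.1]
ft_force: [-1.0, 0.7, 0.5]
finger_gap: 19.6
```

```bash
python3 -c "
from h import *
s=sense();print(s['tool_pos'],s['tcp_rot'],s['finger_gap'],s['ft_force'],go([597.2,125,140],13))"
```

```text
[465.86723661 -33.07459653  15.3429693 ] [ 1.79897898e+02 -1.32338671e-01  1.30714142e+01] 19.565764349635995 [-0.99989506  0.72330251  0.54675912] (array([ 164. , -124.1, -124.5]), array([ 0.002, -0.002,  0.001]))
```

Request:
servo_tool:
  motion:
    - [10,0,0,-20,0,0,0]
    - [10,0,0,-35,0,0,0]
    - [10,0,0,-40,0,0,0]
    - [10,8,-6,-35,0,0,0]
    - [10,25,-19,-10,0,0,0]
    - [10,30,-23,0,0,0,0]
    - [10,35,-26,0,0,0,0]
    - [10,30,-23,0,0,0,0]
    - [10,15,-11,0,0,0,0]
    - [10,0,0,0,0,0,0]

```text
time: 21.5
tool_pos: [582.2, 109.8, 157.9]
tcp_rot: [-180.0, 0.1, 12.9]
ft_force: [0.4, -0.4, -2.1]
finger_gap: 20.1
```

```bash
python3 - <<'E'
from h import *
s=sense();t=s['tool_pos'];print(t,s['tcp_rot'],s['finger_gap'],s['ft_force'],go([597.2,125,125],13))
c=cam('wrist',s); im=snapshot('wrist')
# where is the held disc in the tool frame? fit knob-top/disc silhouette brightness
hsv=cv2.cvtColor(im,cv2.COLOR_BGR2HSV); m=((im.min(2)>90)&(hsv[...,1]<70))
o=cv2.resize(im,(800,600))
for z,dd in((t[2]-3.3,52),(t[2]+24.7,22)): cv2.polylines(o,[(circ(c,t[0],t[1],z,dd)/.7).round().astype(int)],True,(0,0,255),1)
cv2.imwrite('pics/c9.png',o)
E
```

```text
[582.17568183 109.841182   157.88438362] [-1.79968908e+02  7.30161039e-02  1.28866482e+01] 20.059826052010962 [ 0.42844211 -0.35254931 -2.05329513] (array([ 18.1, -11.4,  32.9]), array([-0.001,  0.001, -0.002]))
```

View pics/c9.png

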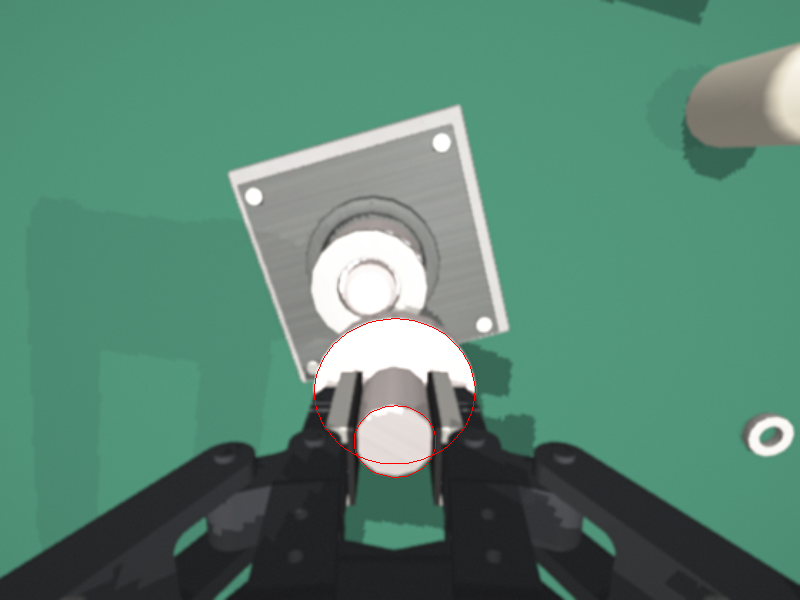

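Request:
servo_tool:
  motion:
    - [10,9,-6,0,0,0,0]
    - [10,7,-5,3,0,0,0]
    - [10,1,0,5,0,0,0]
    - [10,0,0,5,0,0,0]
    - [10,0,0,0,0,0,0]

```text
time: 22.05
tool_pos: [594.7, 121.9, 142.3]
tcp_rot: [180.0, 0.3, 12.7]
ft_force: [-0.4, 0.7, -1.9]
finger_gap: 19.7
```

```bash
python3 -c "
from h import *
s=sense();print(s['tool_pos'],s['tcp_rot'],go([597.2,125,115],13))"
```

```text
[594.65127133 121.86738073 142.29496526] [179.99424864   0.29352499  12.72724358] (array([ 3.3, -2.5, 27.3]), array([ 0.   ,  0.005, -0.005]))
```

The held disc (395,390) matches the overlay at the TCP to within 1 mm and is square.

Request:
servo_tool:
  motion:
    - [10,3.3,-2.5,2,0,0.005,-0.005]
    - [10,0,0,6,0,0,0]
    - [10,0,0,5,0,0,0]
    - [10,0,0,2,0,0,0]
    - [10,0,0,0,0,0,0]

```text
time: 22.55
tool_pos: [596.9, 124.4, 125.6]
tcp_rot: [180.0, 0.0, 13.0]
ft_force: [0.3, -0.2, -1.0]
finger_gap: 19.8
```

```bash
python3 -c "
from h import *
s=sense();print(s['tool_pos'],s['tcp_rot'],go([597.2,125,104],13))"
```

```text
[596.86661339 124.36613161 125.5863879 ] [1.79991728e+02 2.94278205e-02 1.29790819e+01] (array([ 0.5, -0.5, 21.6]), array([ 0.   ,  0.001, -0.   ]))
```

Request:
servo_tool:
  motion:
    - [10,0.5,-0.5,5,0,0,0]
    - [10,0,0,6,0,0,0]
    - [10,0,0,5,0,0,0]
    - [10,0,0,3,0,0,0]
    - [10,0,0,0,0,0,0]

```text
time: 23.05
tool_pos: [597.2, 125.0, 104.9]
tcp_rot: [180.0, 0.0, 13.0]
ft_force: [-0.3, 0.3, -1.6]
finger_gap: 20.5
```

```bash
python3 -c "
from h import *
s=sense();print(s['tool_pos'],s['tcp_rot'],s['ft_force'],go([597.2,125,103],13))"
```

```text
[597.22677958 125.04230031 104.85450831] [1.79990626e+02 3.10984830e-02 1.29829438e+01] [-0.34154116  0.30764099 -1.63979163] (array([-0. ,  0. ,  1.9]), array([ 0.   ,  0.001, -0.   ]))
```

Request:
servo_tool:
  motion:
    - [10,0,0,1.5,0,0,0]
    - [10,0,0,1,0,0,0]
    - [10,0,0,0.5,0,0,0]
    - [10,0,0,0,0,0,0]
    - [10,0,0,0,0,0,0]
    - [10,0,0,0,0,0,0]
    - [10,0,0,0,0,0,0]

```text
time: 23.75
tool_pos: [598.3, 125.2, 103.4]
tcp_rot: [180.0, -0.1, 13.0]
ft_force: [0.3, 0.5, -0.2]
finger_gap: 19.7
```

```bash
python3 -c "
from h import *
s=sense();print(s['tool_pos'],s['tcp_rot'],s['ft_force'])"
```

```text
[598.28059671 125.15024315 103.3871836 ] [ 1.79976297e+02 -1.14408650e-01  1.29820104e+01] [ 0.29643471  0.51684088 -0.18041505]
```

I'll release so the disc settles on its own, then check the pose before pressing.

Request:
servo_tool:
  motion:
    - [36,0,0,0,0,0,0]
    - [36,0,0,0,0,0,0]
    - [36,0,0,0,0,0,0]
    - [36,-1,0,0,0,0,0]
    - [36,0,0,0,0,0,0]

```text
time: 24.25
tool_pos: [597.5, 124.9, 103.5]
tcp_rot: [180.0, -0.1, 13.0]
ft_force: [-0.7, 0.3, -1.0]
finger_gap: 36.0
```

```bash
python3 - <<'E'
from h import *
s=sense();t=s['tool_pos'];print(t,s['tcp_rot'],s['ft_force'],s['finger_gap'],go([597.2,125,103],13))
c=cam('wrist',s); im=snapshot('wrist')
o=cv2.resize(im,(800,600))
for z,dd in((100,52),(128,22),(88,52)): cv2.polylines(o,[(circ(c,597.2,124.9,z,dd)/.7).round().astype(int)],True,(0,0,255),1)
cv2.imwrite('pics/c10.png',o[200:,150:650])
E
```

```text
[597.52263856 124.93042859 103.50748219] [ 1.79971532e+02 -1.47369480e-01  1.29816662e+01] [-0.74174558  0.26564066 -1.04982051] 36.007149374353325 (array([-0.3, -0.1,  0.5]), array([ 0.   , -0.003, -0.   ]))
```

Request:
servo_tool:
  motion:
    - [10,-0.3,0,0,0,-0.002,0]
    - [10,0,0,0,0,0,0]
    - [10,0,0,0,0,0,0]
    - [10,0,0,0,0,0,0]
    - [10,0,0,0,0,0,0]
    - [10,0,0,2,0,0,0]
    - [10,0,0,3,0,0,0]
    - [10,0,0,3,0,0,0]
    - [10,0,0,3,0,0,0]
  force: 110

```text
time: 25.2
tool_pos: [598.4, 125.2, 96.4]
tcp_rot: [180.0, -0.2, 13.0]
ft_force: [-5.0, -0.1, 10.3]
finger_gap: 19.0
```

```bash
python3 -c "
from h import *
s=sense();print(s['tool_pos'],s['tcp_rot'],s['ft_force'],s['finger_gap'])"
```

```text
[598.44530318 125.16977515  96.37281026] [179.95813082  -0.19272981  12.99455283] [-4.9533954  -0.12085447 10.33491934] 18.98506138684003
```

Request:
servo_tool:
  motion:
    - [10,-0.8,0,3,0,-0.003,0]
    - [10,-0.3,0,3,0,0,0]
    - [10,-0.3,0,3,0,0,0]
    - [10,-0.3,0,3,0,0,0]

```text
time: 25.6
tool_pos: [598.7, 125.3, 90.4]
tcp_rot: [179.9, -0.3, 13.0]
ft_force: [-6.2, -1.3, 13.2]
finger_gap: 19.0
```

```bash
python3 -c "
from h import *
s=sense();print(s['tool_pos'],s['tcp_rot'],s['ft_force'],s['finger_gap'])"
```

```text
[598.74443524 125.25325067  90.39024817] [179.93989015  -0.28535954  13.00632642] [-6.15314045 -1.31378927 13.17253576] 18.98510812720941
```

Request:
servo_tool:
  motion:
    - [10,-1.2,0,4,0,-0.005,0]
    - [10,-1.2,0,4,0,-0.004,0]
    - [10,-1.2,0,5,0,-0.004,0]

```text
time: 25.9
tool_pos: [600.3, 125.6, 88.9]
tcp_rot: [179.9, -0.2, 13.0]
ft_force: [-12.7, -0.4, 35.4]
finger_gap: 18.6
```

```bash
python3 -c "
from h import *
s=sense();print(s['tool_pos'],s['tcp_rot'],s['ft_force'],s['finger_gap'])"
```

```text
[600.31553895 125.56556783  88.92472977] [179.89726769  -0.20605911  13.02618261] [-12.65385543  -0.36789109  35.40718497] 18.569334975039524
```

At the stop with 35 N. I'll ease the push and take out the sideways load.

Request:
servo_tool:
  motion:
    - [10,-2,0,2.5,0,0,0]
    - [10,-2,0,2.5,0,0,0]
    - [10,-1.5,0,2.5,0,0,0]

```text
time: 26.2
tool_pos: [597.8, 125.0, 89.3]
tcp_rot: [179.9, -0.6, 13.0]
ft_force: [-4.1, 0.5, 13.3]
finger_gap: 18.5
```

```bash
python3 -c "
from h import *
s=sense();print(s['tool_pos'],s['tcp_rot'],s['ft_force'],s['finger_gap'])"
```

```text
[597.83920347 125.01767355  89.34845295] [179.86708766  -0.60879119  13.04715073] [-4.10267865  0.54269387 13.33762413] 18.532912827765117
```

Request:
servo_tool:
  motion:
    - [10,-1.2,0,3.5,0,-0.004,0]
    - [10,-1.2,0,3.5,0,-0.004,0]

```text
time: 26.4
tool_pos: [598.6, 125.2, 88.9]
tcp_rot: [179.8, -0.6, 13.1]
ft_force: [-8.2, -1.0, 22.7]
finger_gap: 18.8
```

```bash
python3 - <<'E'
from h import *
for i in range(6):
    s=sense();print(s['time'],s['tool_pos'].round(2),s['tcp_rot'].round(2),s['ft_force'].round(1),s['finger_gap']); im=snapshot('wrist')
c=cam('wrist',s); cv2.imwrite('pics/w11raw.png',im); np.save('w11.npy',np.r_[s['tool_pos'],s['tcp_rot']])
# numeric check from the top camera: white blob of the stack versus model (pressed 15: disc top 85, knob top 113)
ct=cam('top'); it=snapshot('top'); cv2.imwrite('pics/t11raw.png',it)
# posts and plate vs disc in wrist view: disc-edge arc ahead of fingers
g=im.astype(int); hsv=cv2.cvtColor(im,cv2.COLOR_BGR2HSV)
zt=s['tool_pos'][2]-3.3
for dx in(-4,-2,0,2,4):
    for z in (zt,):
        P=circ(c,597.2+dx,124.9,z,52)[:, :]; top=P[P[:,1].argmin()]; print(dx,top.round(1))
u=int(round(top[0])); print('col',u,[ (v,*im[v,u]) for v in range(int(top[1])-14,int(top[1])+24,2)])
E
```

```text
26.4 [598.63 125.23  88.9 ] [179.85  -0.58  13.05] [-8.2 -1.  22.7] 18.78176808480908
26.45 [598.65 125.24  88.93] [179.85  -0.58  13.06] [-7.2  0.1 21.4] 18.873270039643973
26.5 [598.57 125.21  88.9 ] [179.85  -0.57  13.06] [-7.3 -0.1 22.3] 18.92278370198538
26.55 [598.58 125.22  88.92] [179.85  -0.57  13.06] [-7.6 -1.  21.8] 18.88821344943407
26.6 [598.57 125.19  88.91] [179.85  -0.57  13.05] [-6.9 -0.4 20.3] 18.60665952579199
26.65 [598.58 125.19  88.94] [179.85  -0.58  13.05] [-7.1 -0.9 20.5] 18.659795894961302
-4 [274.8 233.9]
-2 [275.8 229.8]
0 [276.8 225.7]
2 [277.9 221.5]
4 [278.9 217.2]
col 279 [(203, np.uint8(155), np.uint8(158), np.uint8(167)), (205, np.uint8(154), np.uint8(157), np.uint8(166)), (207, np.uint8(155), np.uint8(157), np.uint8(166)), (209, np.uint8(153), np.uint8(156), np.uint8(166)), (211, np.uint8(186), np.uint8(187), np.uint8(194)), (213, np.uint8(156), np.uint8(158), np.uint8(161)), (215, np.uint8(138), np.uint8(141), np.uint8(146)), (217, np.uint8(146), np.uint8(150), np.uint8(158)), (219, np.uint8(144), np.uint8(146), np.uint8(155)), (221, np.uint8(255), np.uint8(253), np.uint8(252)), (223, np.uint8(255), np.uint8(255), np.uint8(255)), (225, np.uint8(255), np.uint8(255), np.uint8(255)), (227, np.uint8(255), np.uint8(255), np.uint8(255)), (229, np.uint8(255), np.uint8(255), np.uint8(255)), (231, np.uint8(255), np.uint8(255), np.uint8(255)), (233, np.uint8(255), np.uint8(255), np.uint8(255)), (235, np.uint8(255), np.uint8(255), np.uint8(255)), (237, np.uint8(255), np.uint8(255), np.uint8(255)), (239, np.uint8(255), np.uint8(255), np.uint8(255))]
```

Stable at the stop. I'll trim the sideways load once more before handing in.

Request:
servo_tool:
  motion:
    - [10,-2.2,0,3.3,0,0.003,0]
    - [10,-2,0,3.5,0,0.003,0]

```text
time: 26.95
tool_pos: [597.9, 125.1, 88.9]
tcp_rot: [179.8, -1.4, 13.1]
ft_force: [-5.2, -0.1, 21.7]
finger_gap: 18.8
```

```bash
python3 - <<'E'
from h import *
for i in range(12):
    s=sense();i%4==3 and print(s['time'],s['tool_pos'].round(2),s['tcp_rot'].round(2),s['ft_force'].round(1),s['finger_gap']); im=snapshot('wrist')
c=cam('wrist',s); zt=s['tool_pos'][2]-3.3
for dx in(-2,0,2,4):
    P=circ(c,597.2+dx,124.9,zt,52); print(dx,P[P[:,1].argmin()].round(1))
print([(v,im[v,278,0]) for v in range(211,236)])
E
```

```text
27.1 [597.84 125.05  88.85] [179.83  -1.37  13.07] [-5.4 -0.1 19.5] 18.608814279863548
27.3 [597.88 125.04  88.89] [179.83  -1.36  13.06] [-6.   0.6 20. ] 18.90623646791307
27.5 [597.89 125.06  88.86] [179.83  -1.36  13.06] [-6.5 -0.1 20.5] 18.962113660038373
-2 [275.9 228.2]
0 [276.9 224. ]
2 [277.9 219.8]
4 [279.  215.6]
[(211, np.uint8(183)), (212, np.uint8(195)), (213, np.uint8(174)), (214, np.uint8(145)), (215, np.uint8(136)), (216, np.uint8(141)), (217, np.uint8(149)), (218, np.uint8(156)), (219, np.uint8(157)), (220, np.uint8(187)), (221, np.uint8(249)), (222, np.uint8(255)), (223, np.uint8(255)), (224, np.uint8(255)), (225, np.uint8(255)), (226, np.uint8(255)), (227, np.uint8(255)), (228, np.uint8(255)), (229, np.uint8(255)), (230, np.uint8(255)), (231, np.uint8(255)), (232, np.uint8(255)), (233, np.uint8(255)), (234, np.uint8(255)), (235, np.uint8(255))]
```

Request:
servo_tool:
  motion:
    - [10,-1.2,0,3.5,0,-0.012,0]
    - [10,-1.2,0,3.5,0,-0.012,0]

```text
time: 27.75
tool_pos: [598.7, 125.3, 88.9]
tcp_rot: [179.8, -0.4, 13.1]
ft_force: [-7.5, -1.1, 19.8]
finger_gap: 18.6
```

```bash
python3 - <<'E'
from h import *
for i in range(9):
    s=sense();i%4==0 and print(s['time'],s['tool_pos'].round(2),s['tcp_rot'].round(2),s['ft_force'].round(1),s['finger_gap']); im=snapshot('wrist')
E
```

```text
27.75 [598.7  125.28  88.93] [179.81  -0.4   13.07] [-7.5 -1.1 19.8] 18.594021334816908
27.95 [598.81 125.3   88.95] [179.81  -0.41  13.07] [-7.1 -1.2 21.5] 18.480749689825917
28.15 [598.74 125.3   88.92] [179.81  -0.41  13.08] [-8.2  0.5 21.3] 18.79292503408717
```

```bash
python3 -c "
from bench import *
print(hand_in())"
```

```text
the job is handed in; nothing more can be done
None
```

I put the housing, the large ring and the knobbed disc in the far cradle in that order. I then pushed down on the disc by its knob and handed in at about 28 s, still holding it down. There was no verdict, so the result below rests on my own checks.

- **Position and hold:** the last readings were steady, with the tool 14.5 mm below its seated height. It stayed at the same height at 35 N and at 20 N, so I take the cradle to be against its stop. The final push was about 21 N and the tool tilt about 0.4°.
- **Housing and ring:** camera overlays showed both seated within about 1 mm before pressing.
- **Less certain:**
  - About 7–8 N of sideways load remained while pressing, and my attempts to trim it did not remove it.
  - The disc edge measured about 2 mm off the cradle axis while pressed (limit 7 mm).
  - I had no pictures left to view the disc on the ring or the final pressed state, so those rest on pose, force and pixel values.
- **Bystanders:** I saw no contact with any of them, but I did not check them again at the end.

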